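Latch the document case

TASK

The grey document case standing on the desk is ajar and its latch is undone: hook the bar of the latch's wire loop down behind the keeper on the far half and draw it back under the keeper's prongs, then throw the lever over until it snaps down flat, so that the latch holds the case shut. Be gentle: neither jam the loop into the keeper nor ram the lever (stay below 30 N), leave the other things on the desk where they are, and let go at the end.

Things in the scene. Friction and masses are not known exactly. Their poses are not given: they have to be found in the camera images.
- case: Grey hard-shell document case, 130 (x) x 320 (y) x 190 mm high, standing upright, fixed on the desk. Origin: centre of its underside, below the seam; z up, x across the seam from the near half (lever side) to the far half (keeper side), y along the seam. The steel draw latch sits on top, midway along y.
- seam (a point): Top of the seam: case frame (0, 0, 190) mm, case axes. The near half (-x) is fixed; the far half is hinged at its foot with a stiff hinge (about 15 N at the top moves it) and starts ajar by an unmeasured 0.5 to 13 mm at the keeper's height: the keeper then stands that much farther along case +x than at home and up to 2.5 mm lower (it tilts with the far half).
- pivot (a point): The lever's hinge line (along case y), fixed on the near half: case frame (-20, 0, 204) mm, 14 mm above the case's top. Case axes.
- hook_home (a point): Case frame (20, 0, 204) mm, fixed to the near half, case axes: where the bar's centre is seated under the keeper's prongs if the case is shut and the keeper not pulled. The real seat lies the ajar distance farther along +x. The keeper is sprung: under load it gives up to 6 mm towards the lever, 22 N per mm. A loop lying here has the lever at 1.1 rad (shut) to 2.0 rad (13 mm ajar).
- mouth_home (a point): 9 mm along case +x from hook_home (same z, case axes): middle of the 10 mm wide mouth between prongs and guard rib if the case is shut; the real mouth lies the ajar distance farther along +x. The 8 mm wide bar goes down here with its centre within 1 mm of the middle, meets the groove floor at z = -2 mm, and is then pulled back along -x under the prongs to its seat.
- prongs_home (a point): 7.5 mm above hook_home (case axes): middle height of the keeper's two prongs, if shut. Relative to the seat: prongs span x = -10 to +4, z = +4.8 to +10 mm, y = 14 to 23 mm either side (a 28 mm gap for the tab); post face at x = -4; groove floor z = -5; guard rib x = 14 to 19, top z = +4.5. A bar centre that stops at z = +13 lies on the prongs, at +7.5 on the rib.
- lever_turn (a joint): Lever angle, rad: 0 = flat, pointing to case -x (latched); grows as it swings up (1.57 upright) and on towards the keeper, to 2.6. Starts at 1.8 to 2.1, stays where it is left (friction 0.06 N m). With the loop hooked it resists once the loop pulls, up to some 12 N at its end; the toggle point is at 0.3 rad, below it the lever snaps to 0.
- lever: The steel lever: plate 30 mm wide (y), 5 mm thick, reaching 58 mm from its hinge with a rolled end. Origin on the hinge line; own -x points along it to its end, own z is its outer face (up when flat).
- lever_end (a point): Centre of the lever's rolled end, outer face, 54 mm from the hinge.
- loop_turn (a joint): Loop angle relative to the lever, rad. The loop's rise above level (bar higher than its hinge) is loop_turn - lever_turn. Starts at 2.3 to 2.45: the loop stands up at a slant, clear of the keeper. It stays where it is left (friction 0.03 N m), so a swinging lever carries it along and lifts the bar unless the bar is caught under the prongs.
- loop: The steel loop: two round side wires at y = +-26 mm, 54.5 mm long, joined by the flat hooking bar (8 mm wide, 6 mm thick, along y). Origin on its hinge line on the lever, at lever frame (-17.2, 0, -5.3) mm. Own x points from there to the bar, own z along the tab. Lever and loop are a two-link chain: the lever follows when the bar is moved.
- bar (a point): Centre of the loop's flat hooking bar (section 8 x 6 mm, set level when the loop slopes down 0.27 rad towards it, as it does when entering the keeper). Axes as the loop.
- tab (a point): Grip point on the finger tab on the bar's middle: plate 24 mm wide (y), 6 mm thick (own x), top 38 mm from the bar's centre along own z; this point is 24 mm from it. Pinch it across the 24 mm width, fingers along own -z, tips at least 14 mm from the bar's centre to clear the prongs. The slope of a firmly held tab must turn with the loop, or the bar jams. Loop axes.
- book: Thick blue hardback book, 170 x 240 x 42 mm, lying flat, bystander. Origin: centre of its underside.
- tumbler: White insulated tumbler, 82 mm wide, 176 mm high, bystander. Origin: centre of its underside.
- flask: Amber water bottle, 72 mm wide, 200 mm high, bystander. Origin: centre of its underside.
- mouse: Black computer mouse, 105 x 60 x 33 mm, bystander. Origin: centre of its underside.

How it is judged:
On the way, in this order (a step that is already met when the one before it is completed fails the run):
1. the loop's bar is down behind the keeper, below the level of its prongs, with the lever still open (above 0.6 rad) (z of bar in the frame of hook_home below 0.004 m and x of bar in the frame of hook_home above -0.004 m and value of joint lever_turn above 0.6 rad), for 0.2 s.
2. the lever has been thrown past the toggle point with the bar caught under the prongs (value of joint lever_turn below 0.12 rad and z of bar in the frame of hook_home below 0.004 m), for 0.2 s.
At the end, for the whole second after the job is handed in: The lever lies flat (below 0.12 rad), the loop's bar is under the keeper's prongs (no more than 4 mm above its seat) and is pulled tight against the keeper with at least 15 N; the book, tumbler, flask and mouse are within 30 mm of where they were (all of step 2 and contact force between loop and case above 15 N and distance of each of book, tumbler, flask, mouse from where it was at the start of the episode below 0.03 m); the robot touches nothing.
It fails at once if the held loop is jammed on or into the keeper: more than 40 N between loop and case while the fingers are on the loop and the lever is open (above 1.0 rad) (contact force between loop and case above 40 N and contact force between the fingers and loop above 1 N and value of joint lever_turn above 1 rad).
It fails at once if the lever is rammed down with more than 40 N (below 0.9 rad) (contact force between the fingers and lever above 40 N and value of joint lever_turn below 0.9 rad).
It fails at once if a bystander is shoved by more than 30 mm (distance of any of book, tumbler, flask, mouse from where it was at the start of the episode above 0.03 m).
It also fails if it takes over 72 s, if anything falls off the work surface, if the arm or the gripper's body presses on something with over 40 N, if the wrist force passes 120 N, or if a joint passes its speed limit or range.

ROBOT

A 6-joint arm with a two-finger parallel gripper is mounted at the origin on the work surface. World frame = base frame: x ahead of the robot, y to its left, z up, the work surface at z = 0. Lengths are in m, angles in rad, forces in N, time in s.
With the tool pointing down it reaches from about 0.275 to 0.85 m from the base axis. Payload 19 kg.
Tool frame: the origin (TCP) lies at the very end of the fingers, on their centre line; the grasp point (between the pads) lies grip_point_offset behind it (grip_point_offset is the distance from the TCP to the grasp point, in m); z points along the fingers, y is the direction in which the jaws open and shut (so a half turn about z gives the same grasp; the last joint's range is limited). The gripper opens to 85 mm and grips with 20 to 120 N. Pads are 22 mm wide; open, the fingers measure 114 mm over their backs; the gripper's body (76 mm by 85 mm) begins 54 mm behind the grasp point. The pads swing forward as they close: fully open they stand 13 mm farther back than shut.
Start: joints at [-1.303, 0.15, 1.437, -0, 1.554, -0.134], TCP at [0.225, -0.529, 0.231] pointing down, gripper open.
Joint ranges: [-2.8, 2.8], [-0.68, 2.1], [0.12, 2.68], [-1.39, 4.53], [0.16, 2.79], [-2.81, 2.81]. Speed limits (rad/s): [1.89, 1.89, 2.22, 3.01, 3.01, 3.01].

INTERFACE

Orientations are given as a rotation vector (axis times angle).
In Python, from cell import get_obs, capture, get_calibration, hand_in, grip_point_offset gives the robot as it stands.
- The arm moves only by the tool move_arm, never from a script. Its argument "steps" is a list of rows, each a list of 3 entries, a list of its own where there are three numbers: the opening in per cent of the stroke, from 0 (shut) to 100 (fully open), then the shift along the tool's x, y, z in m, then the turn about the tool's z in rad. In form: [[grip, [x, y, z], turn], ...]. A call has 1 to 12 rows; each row is the pose to reach, as a shift and turn from the pose measured when the call began, along the tool's axes at that moment; what a row does not reach only later rows make up. A row lasts 1/8 s, in which the tool goes at most 62.5 mm and 10.7 degrees, less where a joint would pass 70% of its speed; a pose out of reach is approached as far as the arm can. A call with a gripper value outside its range is refused whole. The fingers move at their own pace and stop on an object; the grip force is fixed at half the most. Time passes only in rows, so rows that repeat a pose let the fingers close. It gives the time, the measured TCP pose, the force and the opening at its end, in the units of the state.
- get_obs(): the state, without advancing time (a new reading comes with each control period).
- capture(name): name is "side" or "top"; returns (picture, depth): 384x512x3 uint8, red, green, blue; 384x512 float32, m along the optical axis (not along the pixel's ray), 0 where there is no reading.
- get_calibration(name): a dict with "mtx" (3x3 intrinsics, pixels), "rvec" (rotation vector, rad) and "tvec" (3), from world to camera coordinates, as OpenCV has them. Camera axes: x right, y down, z forward; pixel columns grow to the right and rows downward; lengths in m; the calibration is good to about 2 mm. A picture is of the moment at which its call begins. get_calibration takes no time and is no camera call.
- hand_in(): hands the job in, once; it reports no verdict.
The state is a dict: "t": time; "joints": joint angles; "dq": joint speeds; "tau": joint torques, N m; "position": TCP position; "eef_rot": TCP orientation; "force": force on the tool from outside, world axes, zero at the start; "moment": the same for the moment, N m; "gripper_width": finger opening in m.
Only numpy, scipy, OpenCV 4.12 (cv2) and the standard library are available. Lean on these libraries where they do the work, as an engineer would, in place of code of your own. Each camera call takes 0.05 s, during which the arm holds its last target. There are 200 camera calls.

## Working session

There is one attempt and no reset: what is moved stays moved. The work goes in short steps, Python scripts to look and compute and a tool call to move; the robot and the scene stay as the last step left them, time stands still between calls to the robot, and variables do not carry over. Pictures are saved under pics/ and viewed, about 8 in all and at most 12, crops included, and the job is handed in when it is done.

Besides the shell and the picture viewer there is one more tool, called after ">>>" in YAML: its name, and indented under it one key for each argument. move_arm: Moves the arm, as the interface text tells. Its arguments: {"type":"object","properties":{"steps":{"type":"array","items":{"type":"array"}}},"required":["steps"]}

```bash
mkdir -p pics; cat > h.py <<'E'
import numpy as np, cv2
from cell import *
def cal(n):
    c=get_calibration(n); R=cv2.Rodrigues(np.array(c["rvec"],float))[0]
    return np.array(c["mtx"],float),R,np.array(c["tvec"],float).ravel()
def cloud(n,d):
    K,R,t=cal(n); v,u=np.mgrid[:d.shape[0],:d.shape[1]]
    p=np.stack([(u-K[0,2])/K[0,0]*d,(v-K[1,2])/K[1,1]*d,d],-1)
    w=(p-t)@R; w[d<=0]=np.nan
    return w
def save(n,name,crop=None,s=1):
    im,d=capture(n); a=im[:,:,::-1]
    if crop: a=a[crop[1]:crop[3],crop[0]:crop[2]]
    cv2.imwrite(f"pics/{name}.png",cv2.resize(a,None,fx=s,fy=s,interpolation=cv2.INTER_CUBIC)); np.savez(f"pics/{name}.npz",im=im,d=d)
    return im,d
E
python3 - <<'E'
from h import *
a,_=capture("side");i1,d1=save("side","s0");i2,d2=save("top","t0")
cv2.imwrite("pics/both.png",cv2.resize(np.hstack([i1,i2])[:,:,::-1],(800,300)))
for n in("side","top"):
    K,R,t=cal(n);print(n,K.tolist(),(-R.T@t).round(3),R.round(3).tolist())
print(grip_point_offset,get_obs())
E
```

```text
side [[352.9085147424769, 0.0, 252.9996177558855], [0.0, 352.9085147424769, 188.4705114512221], [0.0, 0.0, 1.0]] [0.414 0.941 1.092] [[-0.993, -0.115, 0.006], [-0.085, 0.694, -0.715], [0.078, -0.711, -0.699]]
top [[472.8621009211739, 0.0, 252.77797151717655], [0.0, 472.8621009211739, 187.67640832806057], [0.0, 0.0, 1.0]] [ 0.418 -0.027  1.881] [[0.014, -1.0, -0.001], [-0.999, -0.014, -0.05], [0.05, 0.001, -0.999]]
0.0187 {'t': 0.15, 'joints': array([-1.30302151e+00,  1.50894093e-01,  1.43780811e+00, -1.92181782e-05,
        1.55380892e+00, -1.34008184e-01]), 'dq': array([-8.13016365e-04, -1.34227892e-04, -1.53193459e-03,  4.57577903e-05,
        2.17897245e-04, -5.65259761e-04]), 'tau': array([ 4.07072759e-03, -7.13376546e+01, -5.71039939e+01, -1.80581978e-04,
        7.14988870e-03,  1.09423659e-04]), 'position': array([ 0.22478602, -0.52905742,  0.23083879]), 'eef_rot': array([-3.07751548e+00, -6.26700676e-01,  1.26501258e-04]), 'force': array([-0.37901588,  0.3205501 , -0.0551917 ]), 'moment': array([-0.00459475, -0.0229508 , -0.0327786 ]), 'gripper_width': 0.08522406974992489}
```

View pics/both.png

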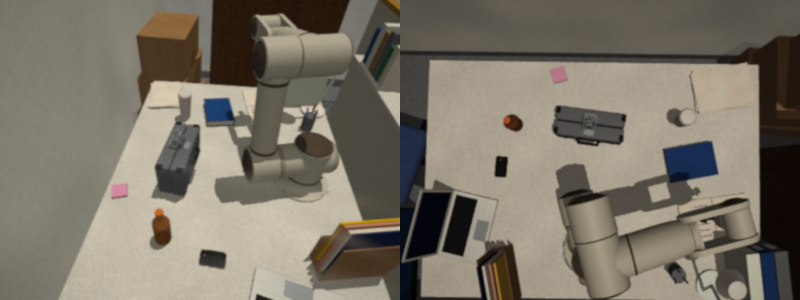

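```bash
python3 - <<'E'
from h import *
s=np.load("pics/s0.npz");t=np.load("pics/t0.npz")
a=t["im"][125:195,190:295,::-1];b=s["im"][145:255,190:265,::-1]
a=cv2.resize(a,(630,420),interpolation=cv2.INTER_CUBIC);b=cv2.resize(b,None,fx=5,fy=5,interpolation=cv2.INTER_CUBIC)
cv2.imwrite("pics/ca.png",a);cv2.imwrite("pics/cb.png",b)
w=cloud("top",t["d"]);z=w[...,2]
x=w[...,0];y=w[...,1]
m=(z>.18)&(z<.2)&(x>.3)&(x<.9)&(abs(y)<.35)
m=m.astype(np.uint8);n,l,st,c=cv2.connectedComponentsWithStats(m);k=1+np.argmax(st[1:,4])
P=w[l==k];print(st[k],P.mean(0),np.median(P[:,2]))
r=cv2.minAreaRect(P[:,:2].astype(np.float32));print(r)
print("high points:")
hm=(z>.2)&(z<.32)&(abs(x-r[0][0])<.09)&(abs(y-r[0][1])<.1)
for v,u in np.argwhere(hm):print(u,v,w[v,u].round(3))
E
```

```text
[ 196  135   94   48 2858] [0.60700503 0.01455714 0.18949616] 0.18947181254889656
((0.6084035634994507, 0.014753147959709167), (0.32493579387664795, 0.1365729123353958), 83.55374145507812)
high points:
226 143 [0.661 0.073 0.201]
236 145 [0.653 0.037 0.206]
237 145 [0.653 0.033 0.211]
236 146 [0.649 0.037 0.21 ]
237 146 [0.648 0.033 0.218]
238 146 [0.649 0.03  0.21 ]
239 146 [0.65  0.027 0.204]
240 146 [0.65  0.023 0.209]
242 146 [0.65  0.016 0.205]
243 146 [0.651 0.012 0.202]
244 146 [0.649 0.008 0.215]
247 146 [ 0.651 -0.002  0.204]
236 147 [0.647 0.037 0.203]
238 147 [0.647 0.03  0.2  ]
241 147 [0.647 0.019 0.205]
242 147 [0.646 0.016 0.208]
243 147 [0.646 0.012 0.206]
244 147 [0.646 0.008 0.211]
245 147 [0.646 0.005 0.211]
246 147 [0.646 0.001 0.209]
247 147 [ 0.647 -0.002  0.202]
248 147 [ 0.647 -0.006  0.205]
249 147 [ 0.647 -0.009  0.208]
252 147 [ 0.647 -0.02   0.209]
235 148 [0.636 0.039 0.253]
236 148 [0.636 0.035 0.252]
237 148 [0.636 0.032 0.255]
238 148 [0.636 0.028 0.253]
239 148 [0.636 0.025 0.253]
241 148 [0.644 0.019 0.201]
245 148 [0.644 0.005 0.201]
247 148 [ 0.643
[... 5733 characters left out ...]
 0.204]
241 164 [0.584 0.018 0.219]
242 164 [0.584 0.014 0.222]
243 164 [0.584 0.011 0.223]
244 164 [0.584 0.007 0.224]
245 164 [0.584 0.004 0.228]
246 164 [0.584 0.    0.226]
247 164 [ 0.585 -0.003  0.22 ]
248 164 [ 0.584 -0.007  0.229]
249 164 [ 0.584 -0.01   0.228]
245 165 [0.581 0.004 0.221]
246 165 [0.582 0.    0.214]
247 165 [ 0.582 -0.003  0.207]
249 165 [ 0.58  -0.01   0.227]
269 165 [ 0.584 -0.081  0.201]
215 166 [0.578 0.111 0.201]
235 166 [0.578 0.04  0.206]
237 166 [0.579 0.033 0.203]
246 166 [0.579 0.    0.203]
263 166 [ 0.58 -0.06  0.2 ]
241 170 [0.565 0.018 0.201]
237 171 [0.561 0.032 0.2  ]
242 172 [0.558 0.014 0.202]
231 173 [0.554 0.054 0.2  ]
257 176 [ 0.544 -0.039  0.201]
```

View pics/ca.png

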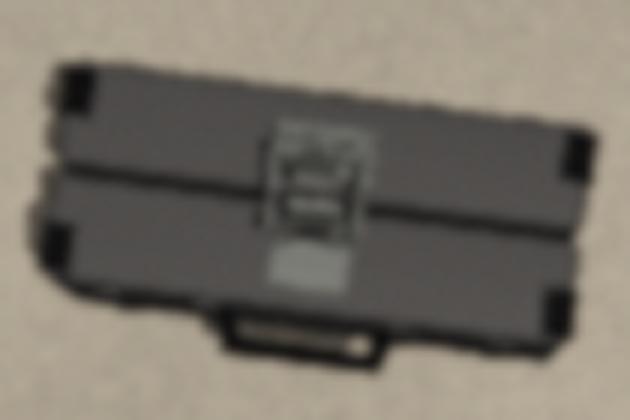

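View pics/cb.png

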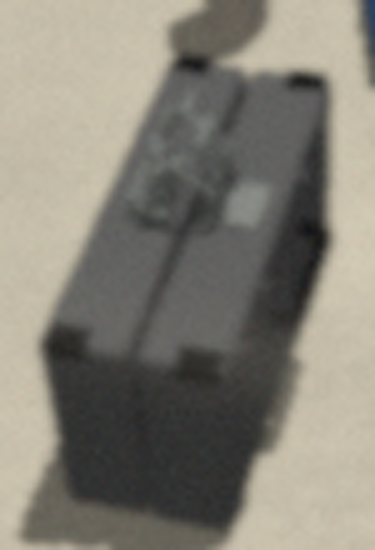

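```bash
cat >> h.py <<'E'
def proj(n,P):
    K,R,t=cal(n); return cv2.projectPoints(np.asarray(P,float).reshape(-1,3),cv2.Rodrigues(R)[0],t,K,None)[0].reshape(-1,2)
def samp(n,im,P):
    uv=proj(n,P).astype(np.float32); sh=np.shape(P)[:-1]
    g=im.astype(np.float32).mean(2)
    return cv2.remap(g,uv[:,0].reshape(sh),uv[:,1].reshape(sh),cv2.INTER_LINEAR)
def grid(c,yaw,xs,ys,z):
    X,Y=np.meshgrid(xs,ys); co,s=np.cos(yaw),np.sin(yaw)
    return np.stack([c[0]+co*X-s*Y,c[1]+s*X+co*Y,np.full_like(X,z)],-1)
E
python3 - <<'E'
from h import *
s=np.load("pics/s0.npz");t=np.load("pics/t0.npz")
xs=np.arange(-.09,.0901,.002)
c=np.array([.6084,.0148])
for n,D in(("top",t),("side",s)):
    # yaw: maximise seam sharpness
    best=[]
    for yaw in np.radians(np.arange(-9,-4,.25)):
        ys=np.r_[np.arange(-.12,-.055,.004),np.arange(.055,.12,.004)]
        p=samp(n,D["im"],grid(c,yaw,np.arange(-.02,.025,.001),ys,.19)).mean(0); best.append((p.min(),np.degrees(yaw)))
    b=min(best);print(n,b)
    yaw=np.radians(b[1])
    for lab,ys in(("-y",np.arange(-.125,-.055,.003)),("+y",np.arange(.055,.125,.003))):
        p=samp(n,D["im"],grid(c,yaw,xs,ys,.19)).mean(0)
        print(lab,' '.join(f"{x*1e3:.0f}:{v:.0f}" for x,v in zip(xs,p)))
    ys=np.arange(-.19,.191,.003)
    for lab,xx in(("near",np.arange(-.045,-.02,.004)),("far",np.arange(.02,.045,.004))):
        p=samp(n,D["im"],grid(c,yaw,xx,ys,.19)).mean(1)
        print(lab,' '.join(f"{y*1e3:.0f}:{v:.0f}" for y,v in zip(ys,p) if abs(y)>.14))
E
```

```text
top (np.float32(39.594166), np.float64(-6.75))
-y -90:161 -88:160 -86:158 -84:151 -82:140 -80:120 -78:93 -76:68 -74:47 -72:39 -70:39 -68:46 -66:55 -64:65 -62:73 -60:78 -58:81 -56:82 -54:82 -52:81 -50:81 -48:81 -46:81 -44:81 -42:81 -40:81 -38:80 -36:80 -34:80 -32:79 -30:79 -28:79 -26:79 -24:79 -22:78 -20:78 -18:78 -16:78 -14:77 -12:76 -10:73 -8:68 -6:60 -4:50 -2:42 0:40 2:44 4:54 6:64 8:72 10:76 12:79 14:80 16:80 18:79 20:79 22:79 24:79 26:79 28:78 30:78 32:78 34:78 36:77 38:77 40:77 42:77 44:76 46:76 48:76 50:75 52:75 54:75 56:74 58:74 60:74 62:78 64:89 66:107 68:127 70:144 72:155 74:161 76:162 78:162 80:162 82:162 84:162 86:162 88:162 90:162
+y -90:159 -88:157 -86:154 -84:147 -82:135 -80:117 -78:92 -76:67 -74:49 -72:40 -70:41 -68:48 -66:55 -64:64 -62:71 -60:76 -58:79 -56:79 -54:79 -52:79 -50:79 -48:79 -46:79 -44:79 -42:79 -40:79 -38:79 -36:78 -34:78 -32:78 -30:78 -28:78 -26:78 -24:78 -22:78 -20:78 -18:78 -16:78 -14:77 -12:76 -10:73 -8:68 -6:60 -4:50 -2:42 0:40 2:44 4:53 6:63 8:70 10:75 12:77 14:77 16:78 18:78 20:78 22:77 24:77 26:77 28:77 30:77 32:77 34:76 36:76 38:76 40:76 42:76 44
[... 1839 characters left out ...]
 42:99 44:99 46:99 48:99 50:99 52:100 54:100 56:103 58:109 60:119 62:133 64:149 66:163 68:174 70:180 72:183 74:185 76:185 78:185 80:185 82:185 84:185 86:185 88:185 90:185
near -190:185 -187:185 -184:186 -181:186 -178:185 -175:182 -172:176 -169:167 -166:152 -163:134 -160:115 -157:97 -154:85 -151:78 -148:77 -145:81 -142:85 140:86 143:80 146:77 149:75 152:72 155:69 158:64 161:58 164:55 167:54 170:55 173:57 176:56 179:54 182:53 185:53 188:52
far -190:96 -187:95 -184:96 -181:96 -178:97 -175:98 -172:98 -169:99 -166:97 -163:92 -160:87 -157:78 -154:72 -151:68 -148:70 -145:75 -142:81 140:88 143:81 146:76 149:73 152:69 155:64 158:59 161:53 164:48 167:49 170:51 173:54 176:55 179:55 182:56 185:57 188:59
```

>>> move_arm:
  steps:
    - [50, [0, 0, -0.06], 0]
    - [20, [0.04, -0.025, -0.1], 0.1]
    - [0, [0.09, -0.055, -0.1], 0.2]
    - [0, [0.14, -0.085, -0.1], 0.3]
    - [0, [0.19, -0.116, -0.1], 0.4]
    - [0, [0.24, -0.146, -0.1], 0.52]
    - [0, [0.29, -0.177, -0.1], 0.52]
    - [0, [0.34, -0.207, -0.1], 0.52]
    - [0, [0.39, -0.238, -0.1], 0.52]
    - [0, [0.44, -0.268, -0.1], 0.52]
    - [0, [0.5, -0.305, -0.1], 0.52]
    - [0, [0.535, -0.326, -0.1], 0.52]

```text
t: 1.65
position: [0.5907, -0.0176, 0.3309]
eef_rot: [-3.135, 0.184, 0.001]
force: [0.2, -1.9, -0.3]
gripper_width: -0.0001
```

```bash
cat >> h.py <<'E'
C0=np.array([.6084,.0148]);YAW=np.radians(-6.75)
def tocase(p):
    d=np.asarray(p)[...,:2]-C0; co,s=np.cos(YAW),np.sin(YAW)
    return np.stack([co*d[...,0]+s*d[...,1],-s*d[...,0]+co*d[...,1],np.asarray(p)[...,2]],-1)*1e3
E
python3 - <<'E'
from h import *
from scipy.optimize import brentq
def bar(th,r):
    d=np.array([-np.cos(th),np.sin(th)]);n=np.array([np.sin(th),np.cos(th)])
    h=np.array([-20,204])+17.2*d-5.3*n
    return h,h+54.5*np.array([np.cos(r),np.sin(r)])
for a in(0,3,6,9,13):
  for nm,x,z in(("prongtop",26+a,217),("mouth",29+a,202),("seat",20+a,204)):
    def f(th):
        h=bar(th,0)[0];return np.hypot(x-h[0],z-h[1])-54.5
    ths=np.linspace(.6,2.6,201);v=[f(q) for q in ths]
    rt=[brentq(f,ths[i],ths[i+1]) for i in range(200) if v[i]*v[i+1]<0]
    for th in rt:
        h=bar(th,0)[0];r=np.arctan2(z-h[1],x-h[0]);tt=np.array([x,z])+38*np.array([-np.sin(r),np.cos(r)])
        print(a,nm,round(th,2),round(r,3),h.round(1),"tabtop",tt.round(1),"levend",np.round([-20-54*np.cos(th),204+54*np.sin(th)],1))
o=get_obs();print(o["t"],o["position"],o["eef_rot"],tocase(o["position"]),o["force"])
i,d=save("side","s1",(185,140,275,240),6)
cv2.imwrite("pics/s1.png",cv2.imread("pics/s1.png"))
E
```

```text
0 prongtop 1.38 -0.053 [-28.4 219.9] tabtop [ 28.  254.9] levend [-30.1 257. ]
0 mouth 1.77 -0.374 [-21.7 221.9] tabtop [ 42.9 237.4] levend [ -9.1 256.9]
0 seat 1.06 -0.229 [-33.1 216.4] tabtop [ 28.6 241. ] levend [-46.6 251. ]
3 prongtop 1.57 -0.077 [-25.3 221.2] tabtop [ 31.9 254.9] levend [-20.1 258. ]
3 mouth 1.94 -0.375 [-18.7 222. ] tabtop [ 45.9 237.4] levend [ -0.5 254.3]
3 seat 1.33 -0.287 [-29.3 219.4] tabtop [ 33.8 240.4] levend [-33.  256.4]
6 prongtop 1.74 -0.089 [-22.3 221.9] tabtop [ 35.4 254.8] levend [-10.8 257.2]
6 mouth 2.1 -0.366 [-15.9 221.5] tabtop [ 48.6 237.5] levend [  7.3 250.6]
6 seat 1.54 -0.318 [-25.8 221. ] tabtop [ 37.9 240.1] levend [-21.5 258. ]
9 prongtop 1.91 -0.092 [-19.3 222. ] tabtop [ 38.5 254.8] levend [ -2.  254.9]
9 mouth 2.26 -0.35 [-13.2 220.7] tabtop [ 51.  237.7] levend [ 14.2 245.8]
9 seat 1.73 -0.333 [-22.5 221.8] tabtop [ 41.4 239.9] levend [-11.4 257.3]
13 prongtop 2.13 -0.08 [-15.3 221.4] tabtop [ 42.1 254.9] levend [  8.8 249.7]
13 mouth 2.47 -0.314 [ -9.8 218.8] tabtop [ 53.7 238.1] levend [ 22.3 237.6]
13 seat 1.96 -0.335 [-18.5 221.9] tabtop [ 45.5 239.9] levend [2.000e-01 2.541e+02]
1.65 [ 0.59066588 -0.01758875  0.3309008 ] [-3.13519519e+00  1.83999725e-01  9.93967086e-04] [-13.804301   -34.24866976 330.90080359] [ 0.24165663 -1.9282608  -0.25330382]
```

>>> move_arm:
  steps:
    - [0, [0.01, -0.018, 0], 0]
    - [0, [0.019, -0.033, 0.02], 0]
    - [0, [0.019, -0.033, 0.035], 0]
    - [0, [0.02, -0.033, 0.044], 0]
    - [0, [0.024, -0.033, 0.05], 0]
    - [0, [0.028, -0.033, 0.053], 0]
    - [0, [0.031, -0.033, 0.055], 0]
    - [0, [0.034, -0.033, 0.058], 0]
    - [0, [0.038, -0.033, 0.06], 0]
    - [0, [0.041, -0.033, 0.064], 0]
    - [0, [0.044, -0.033, 0.067], 0]
    - [0, [0.044, -0.033, 0.067], 0]

```text
t: 3.2
position: [0.6401, 0.014, 0.2625]
eef_rot: [-3.133, 0.181, 0.003]
force: [-0.3, -0.1, -0.5]
gripper_width: -0.0002
```

```bash
python3 - <<'E'
from h import *
o=get_obs();print(o["t"],tocase(o["position"]),o["force"])
i,d=save("side","s2",(185,140,275,240),5)
E
```

```text
3.2 [ 31.58623692   2.89429416 262.49605138] [-0.28624167 -0.11240287 -0.52656971]
```

View pics/s2.png

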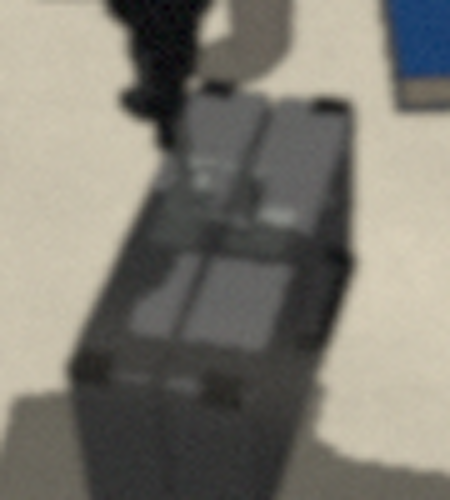

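>>> move_arm:
  steps:
    - [0, [0.002, 0.003, 0.003], 0]
    - [0, [0.004, 0.003, 0.005], 0]
    - [0, [0.005, 0.003, 0.007], 0]
    - [0, [0.006, 0.003, 0.009], 0]
    - [0, [0.006, 0.003, 0.009], 0]

```text
t: 3.88
position: [0.6456, 0.0104, 0.2544]
eef_rot: [-3.134, 0.18, 0.002]
force: [-3.5, -0.8, 6.5]
gripper_width: -0.0
```

>>> move_arm:
  steps:
    - [0, [0, 0, -0.012], 0]
    - [0, [-0.01, 0, -0.025], 0]
    - [0, [-0.04, 0, -0.027], 0]
    - [0, [-0.07, 0, -0.025], 0]
    - [0, [-0.084, 0, -0.01], 0]
    - [0, [-0.084, 0, 0.008], 0]
    - [0, [-0.084, 0, 0.014], 0]
    - [0, [-0.078, 0, 0.014], 0]
    - [0, [-0.073, 0, 0.014], 0]
    - [0, [-0.07, 0, 0.014], 0]
    - [0, [-0.067, 0, 0.014], 0]
    - [0, [-0.067, 0, 0.014], 0]

```text
t: 5.38
position: [0.5793, 0.0181, 0.2405]
eef_rot: [-3.134, 0.18, 0.002]
force: [-0.6, -0.1, -0.1]
gripper_width: -0.0001
```

```bash
python3 - <<'E'
from h import *
o=get_obs();print(o["t"],tocase(o["position"]),o["force"])
t=np.load("pics/t0.npz")
i,d=save("top","t3",(222,135,265,180),12)
E
```

```text
5.375 [-2.92668564e+01 -1.74719159e-01  2.40479745e+02] [-0.5752585  -0.13599932 -0.08650328]
```

View pics/t3.png

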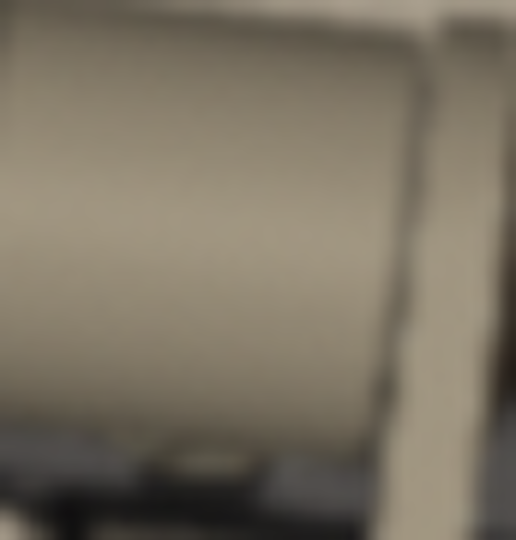

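>>> move_arm:
  steps:
    - [0, [0.002, 0, 0], 0]
    - [0, [0.004, 0, 0], 0]
    - [0, [0.006, 0, 0], 0]
    - [0, [0.008, 0, 0], 0]
    - [0, [0.009, 0, 0], 0]
    - [0, [0.01, 0, 0], 0]
    - [0, [0.01, 0, 0], 0]

```text
t: 6.3
position: [0.5892, 0.0169, 0.2405]
eef_rot: [-3.134, 0.18, 0.001]
force: [-0.4, -0.1, 0.7]
gripper_width: 0.0002
```

>>> move_arm:
  steps:
    - [0, [0.001, 0, 0], 0]
    - [0, [0.002, 0, 0], 0]
    - [0, [0.003, 0, 0], 0]
    - [0, [0.004, 0, 0], 0]
    - [0, [0.005, 0, 0], 0]
    - [0, [0.006, 0, 0], 0]

```text
t: 7.05
position: [0.5951, 0.0163, 0.2404]
eef_rot: [-3.134, 0.18, 0.002]
force: [-3.4, 0.2, -0.5]
gripper_width: 0.0006
```

```bash
python3 - <<'E'
from h import *
o=get_obs();print(o["t"],tocase(o["position"]),o["force"])
i,d=save("side","s4",(195,140,255,200),10)
E
```

```text
7.05 [-1.34154233e+01 -1.13605237e-01  2.40356198e+02] [-3.39308535  0.22096118 -0.48900795]
```

View pics/s4.png

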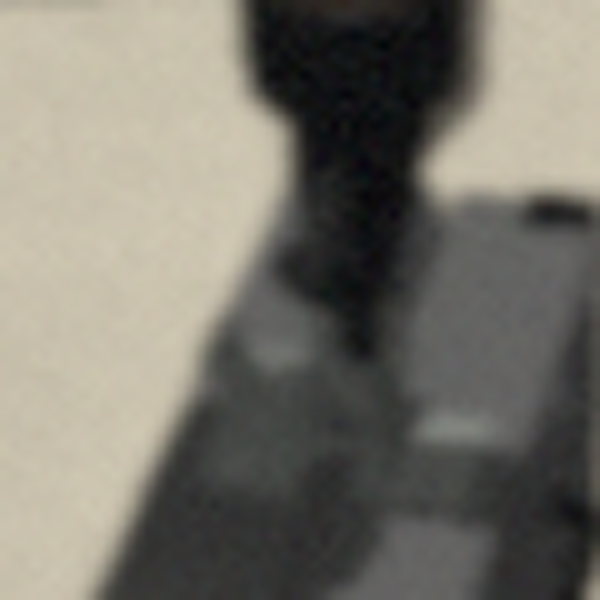

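>>> move_arm:
  steps:
    - [0, [0.001, 0, 0], 0]
    - [0, [0.002, 0, 0], 0]
    - [0, [0.003, 0, 0], 0]
    - [0, [0.004, 0, 0], 0]

```text
t: 7.6
position: [0.5985, 0.016, 0.24]
eef_rot: [-3.133, 0.18, 0.005]
force: [-9.8, 1.3, -1.2]
gripper_width: 0.0
```

>>> move_arm:
  steps:
    - [0, [0.001, 0, 0], 0]
    - [0, [0.002, 0, 0], 0]
    - [0, [0.003, 0, 0], 0]

```text
t: 7.98
position: [0.6008, 0.0157, 0.2397]
eef_rot: [-3.133, 0.18, 0.008]
force: [-9.0, 1.1, -0.4]
gripper_width: 0.0001
```

>>> move_arm:
  steps:
    - [0, [-0.01, 0, 0], 0]
    - [0, [-0.015, 0, -0.02], 0]
    - [0, [-0.01, 0, -0.042], 0]
    - [0, [0.03, 0, -0.042], 0]
    - [0, [0.054, 0, -0.032], 0]
    - [0, [0.056, 0, -0.022], 0]
    - [0, [0.056, 0, -0.018], 0]
    - [0, [0.056, 0, -0.015], 0]

```text
t: 8.98
position: [0.656, 0.0093, 0.2552]
eef_rot: [-3.133, 0.18, 0.007]
force: [1.3, -0.1, -0.2]
gripper_width: -0.0003
```

>>> move_arm:
  steps:
    - [0, [0, 0, 0.003], 0]
    - [0, [0, 0, 0.005], 0]
    - [0, [0, 0, 0.007], 0]
    - [0, [0, 0, 0.008], 0]

```text
t: 9.48
position: [0.656, 0.0094, 0.2471]
eef_rot: [-3.133, 0.18, 0.007]
force: [-0.1, 0.9, -0.5]
gripper_width: 0.0003
```

>>> move_arm:
  steps:
    - [0, [0, 0, 0.002], 0]
    - [0, [0, 0, 0.004], 0]
    - [0, [0, 0, 0.005], 0]
    - [0, [0, 0, 0.006], 0]

```text
t: 9.98
position: [0.656, 0.0094, 0.241]
eef_rot: [-3.133, 0.18, 0.007]
force: [0.3, -0.2, 0.8]
gripper_width: -0.0001
```

>>> move_arm:
  steps:
    - [0, [0, 0, 0.0015], 0]
    - [0, [0, 0, 0.003], 0]
    - [0, [0, 0, 0.0045], 0]
    - [0, [0, 0, 0.0055], 0]

```text
t: 10.48
position: [0.6562, 0.0094, 0.2367]
eef_rot: [-3.134, 0.18, 0.004]
force: [-2.9, 0.2, 14.5]
gripper_width: 0.0001
```

>>> move_arm:
  steps:
    - [0, [0, 0, -0.01], 0]
    - [50, [0, 0.002, -0.028], 0]
    - [50, [-0.001, 0.002, -0.028], 0]
    - [50, [-0.001, 0.002, -0.028], 0]
    - [50, [-0.001, 0.002, -0.015], 0]
    - [50, [-0.001, 0.002, 0.0], 0]
    - [50, [-0.001, 0.002, 0.01], 0]
    - [48, [-0.001, 0.002, 0.016], 0]
    - [45, [-0.001, 0.002, 0.02], 0]

```text
t: 11.6
position: [0.6549, 0.0076, 0.2164]
eef_rot: [-3.134, 0.18, 0.004]
force: [-0.6, 0.3, 0.2]
gripper_width: 0.0386
```

```bash
python3 - <<'E'
from h import *
o=get_obs();print(o["t"],tocase(o["position"]),o["force"],o["gripper_width"])
i,d=save("side","s5",(195,140,255,200),10)
E
```

```text
11.6 [ 47.02619063  -1.6885912  216.38939103] [-0.57143997  0.26039303  0.24529017] 0.03864242220711851
```

View pics/s5.png

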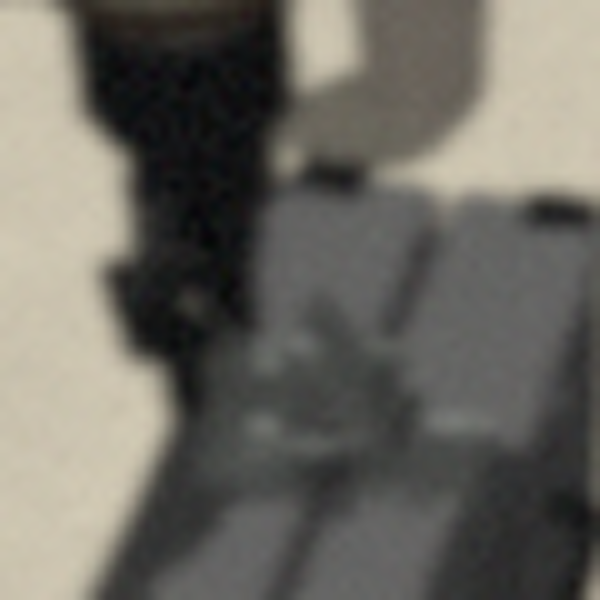

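>>> move_arm:
  steps:
    - [34, [0, 0, 0], 0]
    - [31, [0, 0, 0], 0]
    - [29, [0, 0, 0], 0]
    - [29, [0, 0, 0], 0]

```text
t: 12.15
position: [0.6549, 0.0073, 0.2164]
eef_rot: [-3.134, 0.18, 0.004]
force: [-1.0, -4.1, 2.7]
gripper_width: 0.0252
```

>>> move_arm:
  steps:
    - [27, [0, 0, 0], 0]
    - [25, [0, 0, 0], 0]
    - [22, [0, 0, 0], 0]
    - [22, [0, 0, 0], 0]

```text
t: 12.65
position: [0.6549, 0.007, 0.2167]
eef_rot: [-3.134, 0.181, 0.004]
force: [-2.3, -5.1, 4.4]
gripper_width: 0.0223
```

>>> move_arm:
  steps:
    - [22, [-0.001, 0.0007, 0], 0]
    - [22, [-0.002, 0.0007, 0], 0]
    - [22, [-0.003, 0.0007, 0], 0]
    - [22, [-0.004, 0.0007, 0], 0]

```text
t: 13.15
position: [0.6515, 0.0072, 0.2169]
eef_rot: [-3.134, 0.18, 0.001]
force: [5.2, -0.4, 2.5]
gripper_width: 0.022
```

>>> move_arm:
  steps:
    - [22, [-0.001, 0, 0], 0]
    - [22, [-0.002, 0, 0], 0]
    - [22, [-0.003, 0, 0], 0]

```text
t: 13.52
position: [0.649, 0.0076, 0.2172]
eef_rot: [-3.133, 0.18, -0.002]
force: [5.4, -2.2, 2.0]
gripper_width: 0.0225
```

>>> move_arm:
  steps:
    - [22, [-0.001, 0, 0], 0]
    - [22, [-0.002, 0, 0], 0]

```text
t: 13.78
position: [0.6476, 0.0078, 0.2174]
eef_rot: [-3.133, 0.18, -0.004]
force: [4.4, -2.9, 1.3]
gripper_width: 0.0225
```

>>> move_arm:
  steps:
    - [22, [-0.001, 0, 0], 0]
    - [22, [-0.0015, 0, 0], 0]

```text
t: 14.02
position: [0.6465, 0.008, 0.2175]
eef_rot: [-3.133, 0.18, -0.006]
force: [5.8, -4.1, 2.1]
gripper_width: 0.0219
```

>>> move_arm:
  steps:
    - [22, [-0.001, 0.0005, 0], 0]
    - [22, [-0.0015, 0.0005, 0], 0]

```text
t: 14.28
position: [0.6454, 0.0079, 0.2176]
eef_rot: [-3.133, 0.18, -0.009]
force: [4.9, -1.2, 0.4]
gripper_width: 0.0222
```

>>> move_arm:
  steps:
    - [22, [-0.001, 0, 0], 0]
    - [22, [-0.0015, 0, 0], 0]

```text
t: 14.52
position: [0.6447, 0.0081, 0.2177]
eef_rot: [-3.133, 0.18, -0.012]
force: [8.7, -3.8, 0.3]
gripper_width: 0.0224
```

>>> move_arm:
  steps:
    - [30, [0, 0, 0], 0]
    - [45, [0, 0, 0], 0]
    - [48, [0, 0, 0], 0]
    - [48, [0, 0, -0.01], 0]
    - [45, [0, 0, -0.035], 0]
    - [20, [0, 0, -0.06], 0]
    - [0, [-0.008, 0, -0.06], 0]
    - [0, [-0.019, 0, -0.06], 0]
    - [0, [-0.019, 0, -0.06], 0]
    - [0, [-0.019, 0, -0.045], 0]
    - [0, [-0.019, 0, -0.034], 0]

```text
t: 15.9
position: [0.6253, 0.0102, 0.2497]
eef_rot: [-3.133, 0.18, -0.009]
force: [-0.6, -0.6, -0.7]
gripper_width: 0.0
```

```bash
python3 - <<'E'
from h import *
o=get_obs();print(o["t"],tocase(o["position"]),o["force"],o["gripper_width"],o["eef_rot"])
i,d=save("side","s6",(195,140,255,200),10)
E
```

```text
15.9 [ 17.35943261  -2.61671595 249.69120064] [-0.62845706 -0.59092992 -0.7488122 ] 1.0363767209701733e-05 [-3.13256566  0.17978818 -0.00934912]
```

View pics/s6.png

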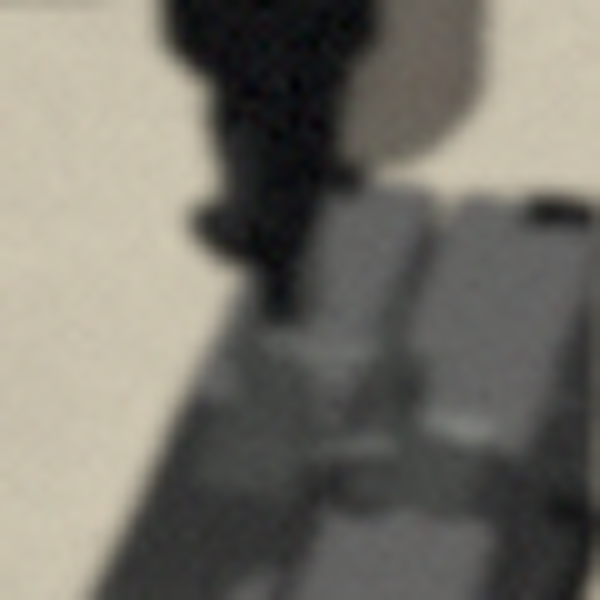

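>>> move_arm:
  steps:
    - [0, [-0.006, 0, 0], 0]
    - [0, [-0.01, 0, -0.001], 0]
    - [0, [-0.014, 0, -0.002], 0]
    - [0, [-0.017, 0, -0.003], 0]
    - [0, [-0.02, 0, -0.003], 0]

```text
t: 16.58
position: [0.605, 0.0125, 0.2515]
eef_rot: [-3.132, 0.18, -0.007]
force: [-0.4, -0.1, -0.3]
gripper_width: -0.0003
```

>>> move_arm:
  steps:
    - [0, [-0.002, 0, 0], 0]
    - [0, [-0.004, 0, 0], 0]
    - [0, [-0.006, 0, 0], 0]

```text
t: 16.95
position: [0.5994, 0.0131, 0.2517]
eef_rot: [-3.133, 0.18, -0.009]
force: [6.8, 0.0, 1.2]
gripper_width: -0.0002
```

>>> move_arm:
  steps:
    - [0, [-0.003, 0, -0.001], 0]
    - [0, [-0.006, 0, -0.001], 0]
    - [0, [-0.009, 0, -0.001], 0]
    - [0, [-0.011, 0, -0.001], 0]

```text
t: 17.45
position: [0.5886, 0.0144, 0.2522]
eef_rot: [-3.133, 0.18, -0.009]
force: [6.4, -1.0, -4.3]
gripper_width: -0.0003
```

>>> move_arm:
  steps:
    - [0, [-0.003, 0, 0.001], 0]
    - [0, [-0.006, 0, 0.002], 0]
    - [0, [-0.009, 0, 0.003], 0]

```text
t: 17.82
position: [0.5796, 0.0154, 0.2494]
eef_rot: [-3.133, 0.18, -0.01]
force: [2.5, -0.3, 2.8]
gripper_width: -0.0001
```

```bash
python3 - <<'E'
from h import *
o=get_obs();print(tocase(o["position"]),o["force"])
i,d=save("side","s7",(195,140,255,200),10)
w=tocase(cloud("side",d))
m=(w[...,0]>0)&(w[...,0]<70)&(abs(w[...,1])<32)&(w[...,2]>196)&(w[...,2]<300)
q=w[m];print(len(q))
for a in range(0,70,6):
    k=q[(q[:,0]>=a)&(q[:,0]<a+6)]
    if len(k):print(a,len(k),np.percentile(k[:,2],[10,50,90,100]).round(0))
E
```

```text
[-28.69679364  -2.81816257 249.35575018] [ 2.48119808 -0.28110679  2.76333324]
134
0 5 [204. 209. 211. 211.]
6 29 [198. 206. 214. 216.]
12 20 [204. 211. 215. 215.]
18 32 [204. 214. 228. 232.]
24 21 [199. 233. 239. 240.]
30 19 [198. 205. 215. 238.]
36 8 [201. 208. 210. 210.]
```

View pics/s7.png

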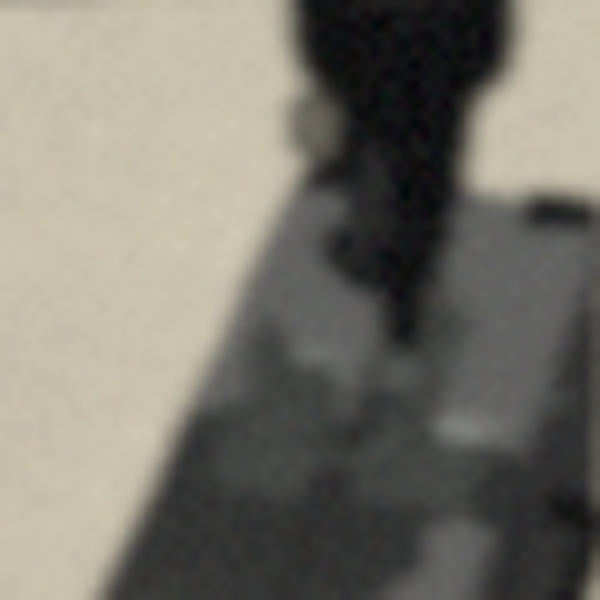

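>>> move_arm:
  steps:
    - [0, [-0.003, 0, 0.0015], 0]
    - [0, [-0.006, 0, 0.003], 0]
    - [0, [-0.009, 0, 0.0045], 0]
    - [0, [-0.0115, 0, 0.0065], 0]

```text
t: 18.38
position: [0.5676, 0.0168, 0.2426]
eef_rot: [-3.133, 0.18, -0.01]
force: [2.1, -1.0, 6.9]
gripper_width: 0.0
```

>>> move_arm:
  steps:
    - [0, [-0.0025, 0, 0.002], 0]
    - [0, [-0.005, 0, 0.0045], 0]
    - [0, [-0.007, 0, 0.007], 0]

```text
t: 18.75
position: [0.5604, 0.0177, 0.2359]
eef_rot: [-3.133, 0.18, -0.01]
force: [-0.2, 0.2, 7.1]
gripper_width: 0.0001
```

>>> move_arm:
  steps:
    - [0, [-0.002, 0, 0.003], 0]
    - [0, [-0.004, 0, 0.006], 0]
    - [0, [-0.0055, 0, 0.009], 0]

```text
t: 19.12
position: [0.5545, 0.0184, 0.2268]
eef_rot: [-3.133, 0.18, -0.009]
force: [-1.1, -0.4, 6.0]
gripper_width: -0.0005
```

>>> move_arm:
  steps:
    - [0, [-0.001, 0, 0.0025], 0]
    - [0, [-0.002, 0, 0.005], 0]

```text
t: 19.38
position: [0.5521, 0.0187, 0.2215]
eef_rot: [-3.133, 0.18, -0.008]
force: [-1.0, -0.7, 2.8]
gripper_width: -0.0001
```

>>> move_arm:
  steps:
    - [0, [-0.001, 0, 0.0025], 0]
    - [0, [-0.002, 0, 0.005], 0]

```text
t: 19.62
position: [0.5501, 0.0189, 0.2161]
eef_rot: [-3.133, 0.18, -0.007]
force: [-0.2, 0.8, 0.5]
gripper_width: 0.0002
```

>>> move_arm:
  steps:
    - [0, [0, 0, 0.002], 0]
    - [0, [0, 0, 0.004], 0]
    - [0, [0, 0, 0.006], 0]
    - [0, [0, 0, 0.007], 0]

```text
t: 20.12
position: [0.5501, 0.019, 0.2089]
eef_rot: [-3.133, 0.18, -0.007]
force: [0.3, 0.3, 0.5]
gripper_width: 0.0002
```

>>> move_arm:
  steps:
    - [0, [0, 0, 0.001], 0]
    - [0, [0, 0, 0.002], 0]
    - [0, [0, 0, 0.0025], 0]

```text
t: 20.5
position: [0.5501, 0.019, 0.2069]
eef_rot: [-3.133, 0.18, -0.008]
force: [-3.8, 0.8, 8.2]
gripper_width: -0.0004
```

>>> move_arm:
  steps:
    - [0, [0, 0, -0.02], 0]
    - [0, [0, 0, -0.06], 0]
    - [0, [-0.01, 0.03, -0.11], 0]
    - [0, [-0.02, 0.08, -0.13], 0]
    - [0, [-0.02, 0.13, -0.13], 0]
    - [0, [-0.02, 0.18, -0.13], 0]
    - [0, [-0.02, 0.24, -0.13], 0]
    - [0, [-0.02, 0.26, -0.13], 0]

```text
t: 21.5
position: [0.4992, -0.2402, 0.3353]
eef_rot: [-3.132, 0.184, -0.007]
force: [0.6, 0.5, 0.1]
gripper_width: 0.0
```

```bash
python3 - <<'E'
from h import *
o=get_obs();print(o["t"],tocase(o["position"]),o["force"])
i,d=save("side","s8",(150,80,290,220),5)
a,b=save("top","t8")
for n,D,im in(("side",d,i),("top",b,a)):
    w=tocase(cloud(n,D))
    for lo in range(-80,60,10):
        k=w[(w[...,0]>=lo)&(w[...,0]<lo+10)&(abs(w[...,1]+2)<12)&(w[...,2]>185)&(w[...,2]<300)]
        print(n,lo,len(k),np.percentile(k[:,2],[50,90]).round(0) if len(k) else "",end="; ")
    print()
def cent(im,f):
    M=f(im.astype(int));n,l,st,c=cv2.connectedComponentsWithStats(M.astype(np.uint8));k=1+np.argmax(st[1:,4]);return c[k].round(1),st[k,4]
t0=np.load("pics/t0.npz")["im"]
for im in(t0,a):
    print(cent(im,lambda q:(q[...,2]>q[...,0]+35)&(np.arange(512)>300)&(np.arange(512)<420)),cent(im,lambda q:(q[...,0]>q[...,2]+40)&(np.arange(512)<175)&(np.arange(384)[:,None]<200)),cent(im,lambda q:(q.sum(2)<90)&(abs(np.arange(512)-129)<25)&(abs(np.arange(384)[:,None]-212)<25)),cent(im,lambda q:(q.min(2)>150)&(abs(np.arange(512)-364)<16)&(abs(np.arange(384)[:,None]-147)<14)))
E
```

```text
21.5 [ -78.50006446 -266.11891393  335.32531457] [0.57650973 0.52246976 0.07440304]
side -80 15 [206. 208.]; side -70 19 [206. 208.]; side -60 20 [205. 209.]; side -50 14 [205. 207.]; side -40 12 [206. 208.]; side -30 15 [207. 208.]; side -20 2 [193. 194.]; side -10 9 [190. 191.]; side 0 26 [207. 237.]; side 10 16 [225. 242.]; side 20 7 [198. 202.]; side 30 9 [206. 210.]; side 40 9 [190. 191.]; side 50 12 [190. 192.]; 
top -80 19 [207. 213.]; top -70 19 [207. 212.]; top -60 19 [206. 210.]; top -50 19 [208. 212.]; top -40 19 [207. 212.]; top -30 19 [208. 212.]; top -20 16 [196. 201.]; top -10 16 [188. 192.]; top 0 26 [210. 233.]; top 10 13 [235. 244.]; top 20 21 [200. 209.]; top 30 14 [203. 212.]; top 40 16 [188. 194.]; top 50 16 [191. 193.]; 
(array([373.7, 204.8]), np.int32(2310)) (array([141. , 155.7]), np.int32(258)) (array([129.3, 213.1]), np.int32(292)) (array([367.7, 150.3]), np.int32(163))
(array([378.6, 208.7]), np.int32(1921)) (array([141. , 155.8]), np.int32(258)) (array([129.3, 213.1]), np.int32(292)) (array([368. , 149.9]), np.int32(181))
```

View pics/s8.png

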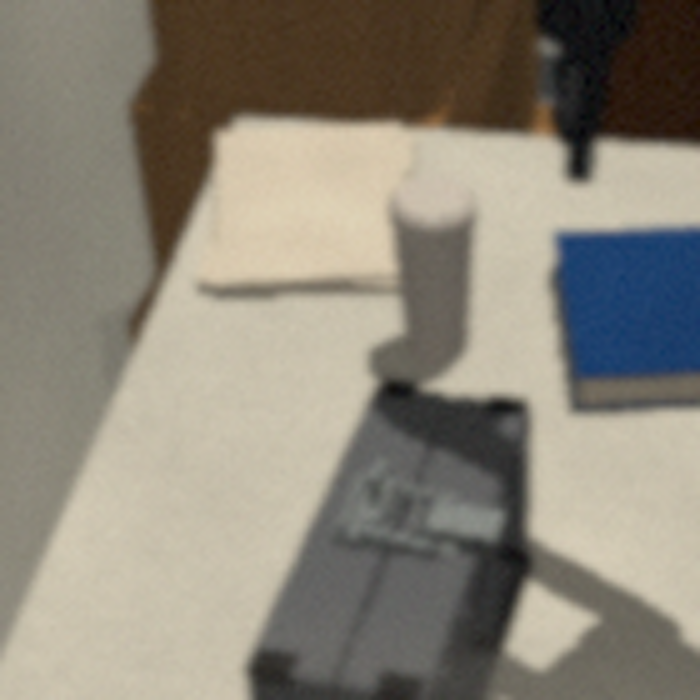

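```bash
python3 -c "
from cell import *
print(hand_in())"
```

```text
the job is handed in; nothing more can be done
None
```

The latch is closed and the job is handed in at about 21.5 s of the 72 s; I got no verdict back.

**What I did:**
1. I pressed the loop down until its bar lay on the prongs.
2. I pushed the lever from behind until the bar dropped into the mouth, and pressed it to the groove floor. The tab top stopped at z ≈ 237 mm, and 237.5 mm was expected.
3. I pinched the tab and drew it back about 10 mm at roughly 5 N, until it met the keeper at about 9 N. Then I let go.
4. I threw the lever along its arc with the closed fingertips. The force peaked at about 7 N and dropped to nothing at the snap. I then pressed down once, gently, with about 8 N to confirm it was flat.

**Last checks:**
- **Lever:** it lies flat at z ≈ 206–208 mm in both cameras, and the touch agreed at about 207 mm.
- **Bar:** midway through the throw the tab top stood at about 240 mm, so the bar was under the prongs. At the end it read 242–244 mm, and the seam looks closed.
- **Bystanders:** the flask, mouse and tumbler had not moved. The book's outline centre came out about 5 pixels off in the top view. I put that down to the arm partly covering it, since nothing went near the book.
- **Robot:** it stands clear and touches nothing. The highest wrist force I read was about 15 N, when pressing the bar to the floor.

I could not measure the 15 N pull on the keeper directly. I infer it from the snap and the closed seam.

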